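# Back off a knurled locking ring and swing the clamp strap clear

## Task

Free the casting clamped on the fixture: with a fingertip against the knurled rim, roll the black locking ring anticlockwise (seen from above) until the steel rib on its top comes round to the pointer pin for the second time, and leave it lined up there. Only then push the tab of the clamp strap with a fingertip to swing the strap anticlockwise, a quarter turn round to its stop. Do not move or lift the casting, and leave the spare casting, the mouse and the ball stand where they are.

Things in the scene. Friction and masses are not known exactly. Their poses are not given: they have to be found in the camera images.
- fixture: Fixed clamping fixture bolted to the table. Origin on the vertical axis of its stud, at table height; z up, x from the stud towards the place of the casting. Dark steel base plate 12 mm thick, x -70 to 145 mm, y -72 to 50 mm. On the stud, from below: a column of radius 17 mm up to z = 62 mm, the clamp strap at z = 62 to 72 mm, bare stud of radius 9 mm, the locking ring at z = 98 to 122 mm.
- ring_top (a point): Centre of the top face of the black knurled locking ring, on the stud axis, 122 mm above the table. The ring is a disc of radius 45 mm (90 mm over the rim), 24 mm thick, its rim free all round from 98 to 122 mm height; only a steel hub of radius 11 mm, 4 mm high, and the rib stand on its top.
- ring (a joint): Total turn of the locking ring about the stud axis, rad, growing anticlockwise seen from above (loosening). 0 = tight, rib at the pointer pin. It starts at 0.4 to 2.4, the rib already past the pin; the rib is at the pin for the first time at 6.28 and for the second time at 12.57, the place to leave it. Stops at once when let go.
- rib (a point): Outer end of the steel rib on the ring's top (a radial bar 30 mm long, 8 mm wide, 3 mm high), 43 mm from the stud axis; it turns with the ring. The ring keeps its place and height as it turns; friction moment 0.08 N m. The finger must press on the rim while moving along it: the fine knurl grips by friction, a press of 5 to 10 N is ample.
- pointer (a point): Top of the pointer pin: a fixed white plastic pin of diameter 16 mm, upright on the base plate, 60 mm from the stud axis towards the fixture's -y, its top at 95 mm height, 3 mm below the ring's underside. From above it shows just outside the rim.
- strap (a joint): Swing of the clamp strap about the stud axis, rad, growing anticlockwise seen from above. 0 = along the fixture's x axis, over the casting; it starts at 0 to 0.2 and has a hard stop at 1.57, a quarter turn. Friction moment 0.15 N m; it stays where it is left.
- tab (a point): Middle of the top edge of the strap's tab, 100 mm from the stud axis, 94 mm above the table. The strap is a steel bar 28 mm wide, 10 mm thick (62 to 72 mm height), reaching 118 mm from the axis. The tab is an upright fin on it, running along the strap from 83 to 117 mm from the axis, 10 mm thick, from 72 to 94 mm height: the place to push.
- casting: Aluminium casting, loose, 0.3 kg, standing on the base plate under the strap, 95 mm from the stud axis; foot 50 x 44 mm, a round boss up to 60.5 mm above the table. Origin in the centre of its underside. To be left alone.
- spare: Spare aluminium casting of the same kind, 42 mm high, loose on the table. Origin in the centre of its underside. To be left alone.
- mouse: Black computer mouse, 100 x 58 mm, 34 mm high, loose on the table. Origin in the centre of its underside. To be left alone.
- ball_stand: White ceramic reference ball of diameter 38 mm on a small round steel stand, 67 mm high in all, foot of diameter 48 mm, loose on the table. Origin in the centre of its underside. To be left alone.

How it is judged:
On the way, in this order (a step that is already met when the one before it is completed fails the run):
1. the ring has been turned anticlockwise until its rib is at the pointer pin for the second time (value of joint ring between 12.166 and 12.966 rad and contact force between ring and the fingers below 0.5 N), for 0.2 s.
2. the strap has been swung round to its stop (value of joint strap above 1.35 rad), for 0.2 s.
At the end, for the whole second after the job is handed in: Ring turned 12.57 rad from tight, within 0.4 rad (23 degrees) either way; strap at 1.35 rad or more (within 0.22 rad of its stop); casting upright within 8 mm of its start; spare casting, mouse and ball stand within 15 mm of their starts (value of joint ring between 12.166 and 12.966 rad and value of joint strap above 1.35 rad and distance of casting from where it was at the start of the episode below 0.008 m and angle between casting's own z axis and vertical below 0.1 rad and linear speed of casting below 0.02 m/s and distance of each of spare, mouse, ball_stand from where it was at the start of the episode below 0.015 m); the robot touches nothing.
It fails at once if the strap is swung before the ring has been backed off (value of joint ring below 12.166 rad and value of joint strap above 0.4 rad).
It fails at once if the casting is lifted, carried or knocked away (distance of casting from where it was at the start of the episode above 0.012 m or angle between casting's own z axis and vertical above 0.2 rad).
It fails at once if the spare casting is moved (distance of spare from where it was at the start of the episode above 0.015 m or angle between spare's own z axis and vertical above 0.2 rad).
It fails at once if the mouse is moved (distance of mouse from where it was at the start of the episode above 0.015 m or angle between mouse's own z axis and vertical above 0.2 rad).
It fails at once if the ball on its stand is moved (distance of ball_stand from where it was at the start of the episode above 0.015 m or angle between ball_stand's own z axis and vertical above 0.2 rad).
It also fails if it takes over 67 s, if anything falls off the work surface, if the arm or the gripper's body presses on something with over 40 N, if the wrist force passes 120 N, or if a joint passes its speed limit or range.

## Robot

A 6-joint arm with a two-finger parallel gripper is mounted at the origin on the work surface. World frame = base frame: x ahead of the robot, y to its left, z up, the work surface at z = 0. Lengths are in m, angles in rad, forces in N, time in s.
With the tool pointing down it reaches from about 0.35 to 0.875 m from the base axis. Payload 15.5 kg.
Tool frame: the origin (TCP) lies on the front face of the gripper's body, between the roots of the fingers; the fingertips stand 73 mm ahead of it and the grasp point (between the pads) lies 54 mm ahead of it; x points along the fingers, y is the direction in which the jaws open and shut, and the axes are right-handed (so a half turn about x gives the same grasp; the last joint's range is limited). The gripper opens to 85 mm and grips with 20 to 120 N. Pads are 22 mm wide; open, the fingers measure 114 mm over their backs; the gripper's body (76 mm by 85 mm) begins 54 mm behind the grasp point. The pads swing forward as they close: fully open they stand 13 mm farther back than shut.
Start: joints at [1.113, 0.494, 1.345, -0, 1.302, -0.096], TCP at [0.221, 0.585, 0.304] pointing down, gripper open.
Joint ranges: [-2.91, 2.91], [-0.82, 2.16], [0.22, 2.67], [-1.22, 4.37], [0.12, 2.79], [-3.08, 3.08]. Speed limits (rad/s): [1.89, 1.89, 2.57, 3.01, 3.01, 3.01].

## Interface

Orientations are given as a unit quaternion [w, x, y, z].
In Python, from cell import bot gives the robot as it stands.
- The arm moves only by the tool jog_arm, never from a script. Its argument "steps" is a list that holds one entry, the list of rows, each a list of 6 numbers: the shift along the tool's x, y, z in m, then the turn, a rotation vector about the tool's x, y, z in rad. In form: [[[tx, ty, tz, ax, ay, az], ...]]. A call has 1 to 5 rows; each row shifts and turns the commanded pose from where the row before left it, along the tool's axes as they then stand; what a row does not reach is not made up. A row lasts 1/8 s, in which the tool goes at most 62.5 mm and 10.7 degrees, less where a joint would pass 70% of its speed; a pose out of reach is approached as far as the arm can. A call is refused whole if a number of a shift passes 0.0625 or a number of a turn 0.188, either way. A call with a gripper value outside its range is refused whole. "jaw" is the finger opening in m, from 0 to 0.0854, set as the call begins (left out, the last holds). The fingers move at their own pace and stop on an object; the grip force is fixed at half the most. Time passes only in rows, so rows that do not move let the fingers close. It gives the time, the measured TCP pose, the force and the opening at its end, in the units of the state.
- bot.state(): the state, without advancing time (a new reading comes with each control period).
- bot.camera(name): name is "side" or "top"; returns the picture (400x640x3 uint8, blue, green, red); there is no depth.
- bot.get_calibration(name): a dict with "K" (3x3 intrinsics, pixels), "world_to_cam" (4x4, takes a point from world to camera coordinates). Camera axes: x right, y down, z forward; pixel columns grow to the right and rows downward; lengths in m; the calibration is good to about 2 mm. A picture is of the moment at which its call begins. get_calibration takes no time and is no camera call.
- bot.job_done(): hands the job in, once; it reports no verdict.
The state is a dict: "clock": time; "qpos": joint angles; "joint_velocities": joint speeds; "joint_efforts": joint torques, N m; "tool_pos": TCP position; "tcp_rot": TCP orientation; "contact_force": force on the tool from outside, world axes, zero at the start; "ft_torque": the same for the moment, N m; "grip_width": finger opening in m.
Only numpy, scipy, OpenCV 4.12 (cv2) and the standard library are available. Lean on these libraries where they do the work, as an engineer would, in place of code of your own. Each camera call takes 0.05 s, during which the arm holds its last target.

## Working session

There is one attempt and no reset: what is moved stays moved. The work goes in short steps, Python scripts to look and compute and a tool call to move; the robot and the scene stay as the last step left them, time stands still between calls to the robot, and variables do not carry over. Pictures are saved under pics/ and viewed, and the job is handed in when it is done.

Besides the shell and the picture viewer there is one more tool, called after ">>>" as name(argument=value, ...), one argument or row to a line, values as JSON. jog_arm: Moves the arm, as the interface text tells. Its arguments: {"type":"object","properties":{"steps":{"type":"array"},"jaw":{"type":"number"}},"required":["steps"]}

```bash
ls; mkdir -p pics
python3 - <<'E'
from cell import bot
import cv2
s=bot.state(); print(s)
for n in("side","top"):
    cv2.imwrite(f"pics/{n}0.png",bot.camera(n)); c=bot.get_calibration(n); print(n,c)
E
```

```text
pics
{'clock': 0.0, 'qpos': array([ 1.11349630e+00,  4.94237868e-01,  1.34618192e+00,  1.00321006e-05,
        1.30248498e+00, -9.54876184e-02]), 'joint_velocities': array([ 0.0009971 ,  0.00048766, -0.0002449 , -0.00114307,  0.00057381,
       -0.00144886]), 'joint_efforts': array([ 9.01676740e-04, -8.82168961e+01, -3.83885407e+01,  1.71640245e-04,
        9.57282056e-03,  8.60302123e-06]), 'tool_pos': array([0.22109034, 0.58427972, 0.30324898]), 'tcp_rot': array([ 0.69543734,  0.12677894,  0.69569711, -0.12766967]), 'contact_force': array([0.09153301, 0.45844756, 0.54443115]), 'ft_torque': array([-0.04101523,  0.02360908, -0.01192177]), 'grip_width': 0.08501022283916934}
side {'K': array([[500.92695319,   0.        , 321.68344886],
       [  0.        , 500.92695319, 199.12025102],
       [  0.        ,   0.        ,   1.        ]]), 'world_to_cam': array([[ 0.9866389 , -0.16283577, -0.00530971, -0.57433222],
       [-0.1167212 , -0.68373753, -0.72033266,  0.18100183],
       [ 0.11366548,  0.71132798, -0.69360844,  0.98541954],
       [ 0.        ,  0.        ,  0.        ,  1.        ]])}
top {'K': array([[365.96987693,   0.        , 318.00655639],
       [  0.        , 365.96987693, 197.11954662],
       [  0.        ,   0.        ,   1.        ]]), 'world_to_cam': array([[ 0.00516345, -0.99995647, -0.00777136,  0.04767955],
       [-0.99565366, -0.00441825, -0.09302835,  0.57037857],
       [ 0.09298996,  0.00821793, -0.99563313,  0.94593887],
       [ 0.        ,  0.        ,  0.        ,  1.        ]])}
```

View pics/side0.png

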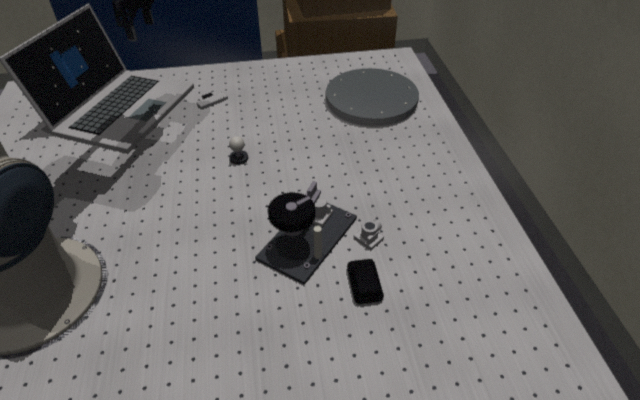

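View pics/top0.png

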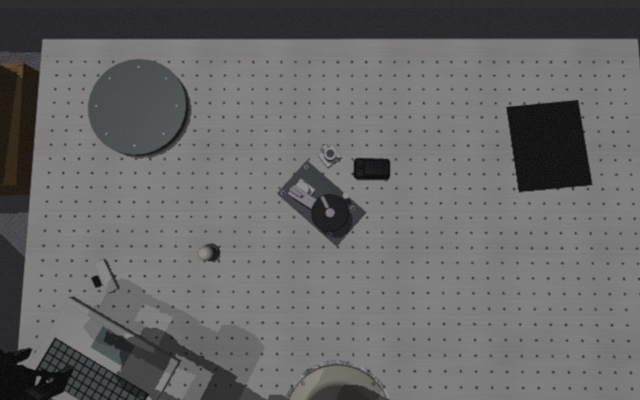

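Run:
```python
import cv2,numpy as np
a=cv2.imread("pics/top0.png")[140:260,260:400]; b=cv2.imread("pics/side0.png")[170:310,240:400]
f=lambda i,k:cv2.convertScaleAbs(cv2.resize(i,None,fx=k,fy=k,interpolation=cv2.INTER_CUBIC),alpha=2)
cv2.imwrite("pics/t0z.png",f(a,5));cv2.imwrite("pics/s0z.png",f(b,4))
```

```text
(no output)
```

View pics/t0z.png

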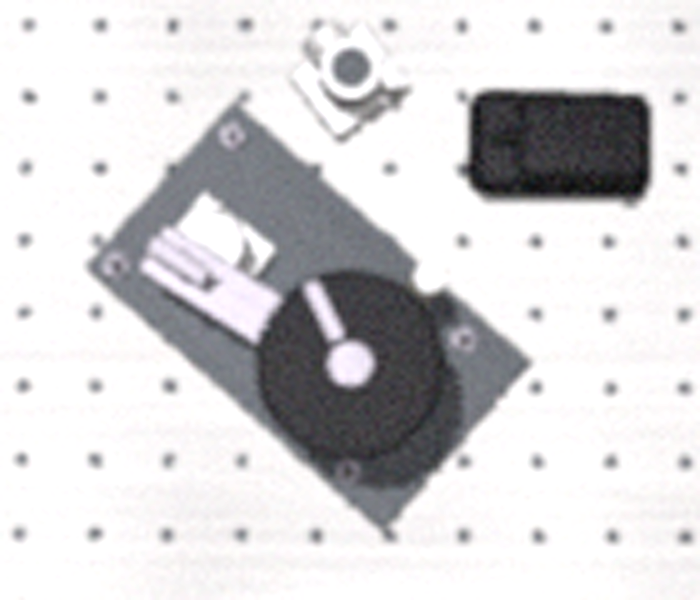

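View pics/s0z.png

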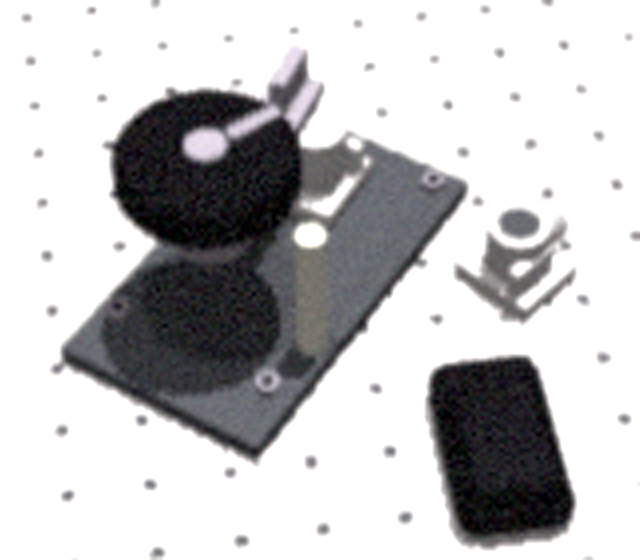

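```bash
cat > h.py <<'E'
import numpy as np,cv2
from cell import bot
def ray(n,uv):
    c=bot.get_calibration(n);K=c["K"];T=c["world_to_cam"];R=T[:3,:3]
    d=R.T@np.linalg.inv(K)@np.array([uv[0],uv[1],1.]);o=-R.T@T[:3,3];return o,d
def onz(n,uv,z):
    o,d=ray(n,uv);return o+d*(z-o[2])/d[2]
def tri(a,b):
    o1,d1=ray("top",a);o2,d2=ray("side",b)
    s=np.linalg.lstsq(np.c_[d1,-d2],o2-o1,rcond=None)[0]
    p,q=o1+d1*s[0],o2+d2*s[1];return (p+q)/2,np.linalg.norm(p-q)
def tz(x,y):return (260+(x-2)/5,140+(y-2)/5)
def sz(x,y):return (240+(x-1.5)/4,170+(y-1.5)/4)
def proj(n,p):
    c=bot.get_calibration(n);q=c["K"]@(c["world_to_cam"]@np.r_[p,1])[:3];return q[:2]/q[2]
E
python3 - <<'E'
from h import *
np.set_printoptions(precision=4,suppress=True)
h=onz("top",tz(351,363),.126);print("hub",h,onz("side",sz(206,144),.126),tri(tz(351,363),sz(206,144)))
# ring top ellipse from mask
im=cv2.imread("pics/top0.png");g=im.max(2)
p=onz("top",tz(433,277),.095);print("pin",p,onz("side",sz(311,235),.095),tri(tz(433,277),sz(311,235)))
r=onz("top",tz(313,284),.125);r2=onz("side",sz(278,107),.125);print("rib",r,r2)
A=lambda v:np.degrees(np.arctan2(v[1],v[0]))
print(np.linalg.norm((p-h)[:2]),A(p-h),np.linalg.norm((r-h)[:2]),A(r-h),A(r2-h))
t1=onz("top",tz(152,240),.094);t2=onz("top",tz(212,285),.094);print("tab",t1,t2,[(np.linalg.norm((t-h)[:2]),A(t-h)) for t in(t1,t2)])
for nm,uv,z in(("spare",(350,68),.042),("mouse",(560,140),.02)):print(nm,onz("top",tz(*uv),z))
print("ball",onz("top",(207,253),.048))
for c in((238,100),(90,265),(390,535),(533,362)):
  q=onz("top",tz(*c),.012); print(q,(q-h)[:2],np.linalg.norm((q-h)[:2]))
E
```

```text
hub [0.525  0.0214 0.126 ] [0.5264 0.0236 0.126 ] (array([0.5256, 0.0214, 0.1281]), np.float64(0.0013567487700550886))
pin [ 0.5693 -0.0198  0.095 ] [ 0.5715 -0.016   0.095 ] (array([ 0.57  , -0.0196,  0.0988]), np.float64(0.002011425609442904))
rib [0.5627 0.0396 0.125 ] [0.5649 0.0446 0.125 ]
0.06049076101796039 -42.884067883828756 0.0418876153532693 25.762975987691846 30.190491608891808
tab [0.5873 0.1195 0.094 ] [0.565  0.0895 0.094 ] [(np.float64(0.11616879848743973), np.float64(57.591928367779)), (np.float64(0.07894908412635397), np.float64(59.588815633621586))]
spare [0.6855 0.0202 0.042 ]
mouse [ 0.6513 -0.0935  0.02  ]
ball [0.4227 0.3347 0.048 ]
[0.6741 0.0805 0.012 ] [0.1491 0.0591] 0.16036658002533064
[0.5833 0.1599 0.012 ] [0.0583 0.1385] 0.15023892520706167
[ 0.4394 -0.0023  0.012 ] [-0.0856 -0.0237] 0.08886071391794036
[ 0.532  -0.0791  0.012 ] [ 0.0069 -0.1005] 0.10072607935627091
```

```bash
cat >> h.py <<'E'
from scipy.spatial.transform import Rotation as Ro
np.set_printoptions(precision=4,suppress=True)
C=np.array([.5253,.022])
def rep(c=C):
    s=bot.state();w=s["tcp_rot"];M=Ro.from_quat([w[1],w[2],w[3],w[0]]).as_matrix()
    p=s["tool_pos"];v=p[:2]-c
    print("t",s["clock"],"p",p,"q",s["qpos"],"grip",round(float(s["grip_width"]),4))
    print("tool x",M[:,0],"y",M[:,1],"z",M[:,2], "zang",np.degrees(np.arctan2(M[1,2],M[0,2])))
    print("rad",np.linalg.norm(v),"ang",np.degrees(np.arctan2(v[1],v[0])),"F tool",M.T@s["contact_force"],"Mz",s["ft_torque"])
    return s,M
E
python3 - <<'E'
from h import *
rep()
E
```

```text
t 0.1 p [0.2211 0.5843 0.3034] q [ 1.1135  0.4941  1.346   0.      1.3025 -0.0955] grip 0.0854
tool x [-0.0005 -0.001  -1.    ] y [ 0.354   0.9352 -0.0011] z [ 0.9352 -0.354  -0.0001] zang -20.733087038168645
rad 0.6393263718197577 ang 118.40911545140696 F tool [0.095  0.0777 0.4406] Mz [0.0122 0.0062 0.0371]
```

>>> jog_arm(
  steps=[
    [[0, 0, 0, 0.15, 0, 0]],
  ],
  jaw=0,
)

```text
clock: 0.22
tool_pos: [0.2211, 0.5844, 0.3035]
tcp_rot: [0.684, 0.18, 0.684, -0.18]
contact_force: [1.0, -0.5, 0.6]
grip_width: 0.0698
```

Run:
```python
from h import *
rep()
```

```text
t 0.225 p [0.2211 0.5844 0.3035] q [ 1.1135  0.494   1.3459 -0.      1.3025  0.0569] grip 0.0698
tool x [-0.0003 -0.0007 -1.    ] y [ 0.4918  0.8707 -0.0008] z [ 0.8707 -0.4918  0.0001] zang -29.457317846915952
rad 0.6393955049563389 ang 118.40639460121504 F tool [-0.6133  0.0239  1.1567] Mz [0.0183 0.0134 0.0512]
```

>>> jog_arm(
  steps=[
    [[0, -0.03, 0.048, 0, 0, 0], [0, -0.03, 0.048, 0, 0, 0], [0, -0.03, 0.048, 0, 0, 0], [0, -0.03, 0.048, 0, 0, 0], [0, -0.03, 0.048, 0, 0, 0]],
  ],
)

```text
clock: 0.85
tool_pos: [0.3575, 0.3346, 0.3038]
tcp_rot: [0.684, 0.179, 0.684, -0.179]
contact_force: [0.5, -0.5, -0.2]
grip_width: 0.0001
```

>>> jog_arm(
  steps=[
    [[0, -0.03, 0.048, 0, 0, 0], [0, -0.03, 0.048, 0, 0, 0], [0, -0.03, 0.048, 0, 0, 0], [0, -0.03, 0.048, 0, 0, 0], [0, -0.028, 0.046, 0, 0, 0]],
  ],
)

```text
clock: 1.48
tool_pos: [0.4926, 0.0887, 0.3038]
tcp_rot: [0.684, 0.179, 0.684, -0.179]
contact_force: [1.6, 1.3, 0.3]
grip_width: -0.0001
```

>>> jog_arm(
  steps=[
    [[0, 0, 0, 0.18, 0, 0], [0, 0, 0, 0.18, 0, 0], [0, 0, 0, 0.18, 0, 0], [0, 0, 0, 0.18, 0, 0], [0, 0, 0, 0.18, 0, 0]],
  ],
)

```text
clock: 2.1
tool_pos: [0.4919, 0.0906, 0.3037]
tcp_rot: [0.537, 0.46, 0.537, -0.46]
contact_force: [0.7, 0.4, -0.2]
grip_width: -0.0
```

Run:
```python
from h import *
rep()
```

```text
t 2.1 p [0.4919 0.0906 0.3037] q [ 0.0627  0.3194  1.6468  0.      1.176  -0.0903] grip -0.0
tool x [-0.0005 -0.     -1.    ] y [ 0.9883  0.1524 -0.0005] z [ 0.1524 -0.9883 -0.0001] zang -81.23127387115535
rad 0.0763279913066112 ang 115.97472127963593 F tool [ 0.1847  0.7558 -0.2868] Mz [-0.0255 -0.0017 -0.0101]
```

>>> jog_arm(
  steps=[
    [[0, 0, 0, 0.18, 0, 0], [0, 0, 0, 0.18, 0, 0], [0, 0, 0, 0.18, 0, 0], [0, 0, 0, 0.18, 0, 0], [0, 0, 0, 0.18, 0, 0]],
  ],
)

```text
clock: 2.72
tool_pos: [0.4919, 0.0906, 0.3037]
tcp_rot: [-0.283, -0.648, -0.283, 0.648]
contact_force: [-0.5, -0.2, 0.1]
grip_width: -0.0002
```

>>> jog_arm(
  steps=[
    [[0, 0, 0, 0.18, 0, 0], [0, 0, 0, 0.18, 0, 0], [0, 0, 0, 0.18, 0, 0], [0, 0, 0, 0.18, 0, 0], [0, 0, 0, 0.18, 0, 0]],
  ],
)

```text
clock: 3.35
tool_pos: [0.4919, 0.0906, 0.3037]
tcp_rot: [0.027, -0.706, 0.027, 0.707]
contact_force: [0.6, -0.2, -0.3]
grip_width: 0.0002
```

>>> jog_arm(
  steps=[
    [[0, 0, 0, 0.18, 0, 0], [0, 0, 0, 0.18, 0, 0], [0, 0, 0, 0.18, 0, 0], [0, 0, 0, 0.18, 0, 0], [0, 0, 0, 0.18, 0, 0]],
  ],
)

```text
clock: 3.98
tool_pos: [0.4919, 0.0906, 0.3037]
tcp_rot: [0.331, -0.624, 0.332, 0.625]
contact_force: [-0.0, -0.4, 0.7]
grip_width: 0.0
```

>>> jog_arm(
  steps=[
    [[0, 0, 0, 0.18, 0, 0], [0.04, 0, 0, 0, 0, 0], [0.04, 0, 0, 0, 0, 0], [0, 0, 0, 0, 0, 0]],
  ],
)

```text
clock: 4.47
tool_pos: [0.4906, 0.0905, 0.2219]
tcp_rot: [0.383, -0.592, 0.386, 0.595]
contact_force: [-0.2, -0.0, 0.5]
grip_width: 0.0004
```

Run:
```python
from h import *
rep()
cv2.imwrite("pics/s1.png",cv2.convertScaleAbs(cv2.resize(bot.camera("side")[100:310,200:420],None,fx=3,fy=3,interpolation=cv2.INTER_CUBIC),alpha=2))
```

```text
t 4.475 p [0.4906 0.0905 0.2219] q [ 0.0627  0.4269  1.7472 -0.      0.9728  2.7837] grip 0.0004
tool x [-0.0053 -0.0003 -1.    ] y [-0.9128 -0.4083  0.005 ] z [-0.4083  0.9129  0.0019] zang 114.09604925515228
rad 0.07678879734142943 ang 116.83797469755736 F tool [-0.4823  0.2258  0.0585] Mz [-0.0052 -0.0198  0.0368]
```

View pics/s1.png

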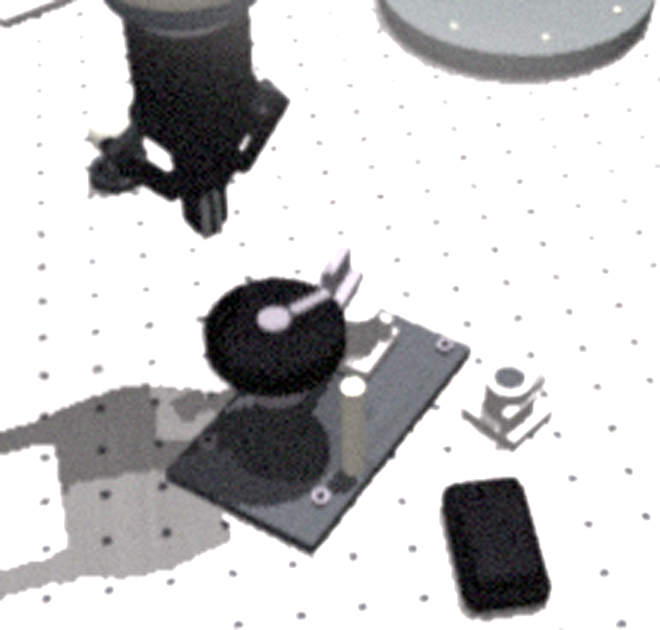

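>>> jog_arm(
  steps=[
    [[0.043, 0, 0, 0, 0, 0], [0, 0.001, -0.014, 0, 0, 0], [0, 0.001, -0.002, 0, 0, 0], [0, 0, 0, 0, 0, 0]],
  ],
)

```text
clock: 5.03
tool_pos: [0.4975, 0.0748, 0.1825]
tcp_rot: [-0.385, 0.594, -0.384, -0.593]
contact_force: [-0.3, 0.6, -0.1]
grip_width: -0.0002
```

Run:
```python
from h import *
rep()
```

```text
t 5.025 p [0.4975 0.0748 0.1825] q [0.0305 0.4902 1.7809 0.     0.8681 2.7523] grip -0.0002
tool x [ 0.0024  0.0001 -1.    ] y [-0.9132 -0.4076 -0.0022] z [-0.4076  0.9132 -0.0009] zang 114.05283605623417
rad 0.05969191057954125 ang 117.74566878210672 F tool [0.1245 0.0857 0.6554] Mz [-0.0497 -0.0322  0.0136]
```

>>> jog_arm(
  steps=[
    [[0, 0, -0.003, 0, 0, 0], [0, 0, 0, 0, 0, 0]],
  ],
)

```text
clock: 5.28
tool_pos: [0.4981, 0.0727, 0.1816]
tcp_rot: [-0.385, 0.593, -0.384, -0.593]
contact_force: [-1.0, 4.1, 3.7]
grip_width: 0.0
```

Run:
```python
from h import *
rep()
```

```text
t 5.275 p [0.4981 0.0727 0.1816] q [0.026  0.4925 1.7801 0.0008 0.8683 2.7466] grip 0.0
tool x [ 0.0007  0.0007 -1.    ] y [-0.9129 -0.4082 -0.0009] z [-0.4082  0.9129  0.0003] zang 114.09104898118896
rad 0.05757750942562152 ang 118.20345001739891 F tool [-3.6918 -0.7736  4.1387] Mz [0.6526 0.1661 0.0548]
```

>>> jog_arm(
  steps=[
    [[0, 0, -0.001, 0, 0, 0], [0, 0.0085, -0.0013, -0.15, 0, 0], [0, 0.0085, -0.0013, -0.15, 0, 0], [0, 0.0085, -0.0013, -0.15, 0, 0]],
  ],
)

```text
clock: 5.78
tool_pos: [0.4788, 0.0548, 0.1813]
tcp_rot: [0.241, -0.665, 0.241, 0.665]
contact_force: [-0.1, 0.4, -0.0]
grip_width: -0.0004
```

Run:
```python
from h import *
rep()
cv2.imwrite("pics/s2.png",cv2.convertScaleAbs(cv2.resize(bot.camera("side")[130:280,220:400],None,fx=4,fy=4,interpolation=cv2.INTER_CUBIC),alpha=2))
```

```text
t 5.775 p [0.4788 0.0548 0.1813] q [-0.0102  0.4709  1.831   0.0005  0.8397  2.2551] grip -0.0004
tool x [-0.      0.0004 -1.    ] y [-0.6403 -0.7682 -0.0003] z [-0.7682  0.6403  0.0003] zang 140.18948197578626
rad 0.05692617444402526 ang 144.77656853039548 F tool [ 0.005  -0.2408  0.3219] Mz [0.1661 0.057  0.0355]
```

View pics/s2.png

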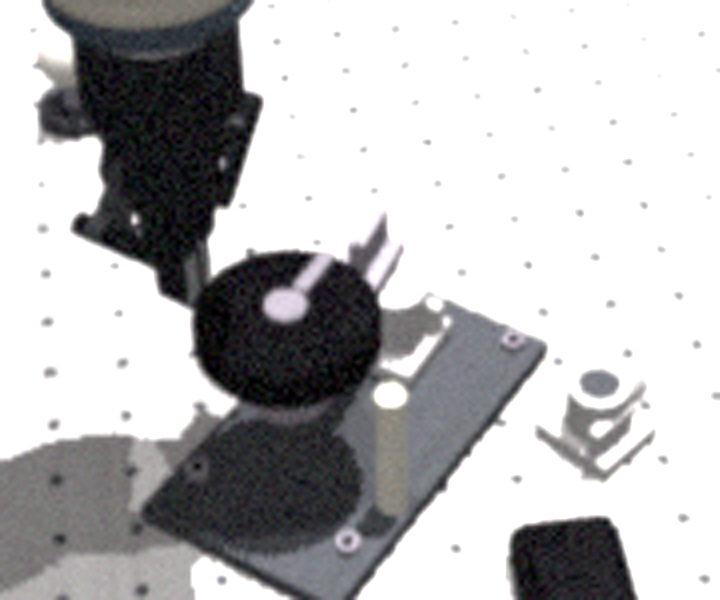

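>>> jog_arm(
  steps=[
    [[0, -0.006, 0.002, 0, 0, 0], [0, 0, -0.004, 0, 0, 0], [0, 0.0082, -0.0006, -0.15, 0, 0], [0, 0.0082, -0.0006, -0.15, 0, 0], [0, 0.0082, -0.0006, -0.15, 0, 0]],
  ],
)

```text
clock: 6.45
tool_pos: [0.4719, 0.0368, 0.1807]
tcp_rot: [0.087, -0.7, 0.087, 0.703]
contact_force: [-8.8, 4.1, 7.2]
grip_width: -0.0001
```

```bash
sed -i 's/^C=.*/C=np.array([.5265,.0235])/' h.py; sed -i 's/^    return s,M/    print("off y",np.r_[v,0]@M[:,1],"z",np.r_[v,0]@M[:,2]);return s,M/' h.py
python3 - <<'E'
from h import *
rep()
E
```

```text
t 6.45 p [0.4719 0.0368 0.1807] q [-0.0488  0.464   1.8498  0.0007  0.8313  1.769 ] grip -0.0001
tool x [-0.0035  0.0007 -1.    ] y [-0.245  -0.9695  0.0002] z [-0.9695  0.245   0.0036] zang 165.81753697969762
rad 0.056230449219259945 ang 166.36350154807707 F tool [-7.1966 -1.8657  9.5245] Mz [0.7143 1.3556 0.0629]
off y 0.0005357696637474409 z 0.056227540959347115
```

>>> jog_arm(
  steps=[
    [[0, 0.0082, -0.0006, -0.15, 0, 0], [0, 0.0082, -0.0006, -0.15, 0, 0], [0, 0.0082, -0.0006, -0.15, 0, 0], [0, 0.0082, -0.0006, -0.15, 0, 0], [0, 0.0082, -0.0006, -0.15, 0, 0]],
  ],
)

```text
clock: 7.08
tool_pos: [0.4776, -0.0037, 0.1807]
tcp_rot: [-0.176, -0.684, -0.176, 0.686]
contact_force: [-4.9, 0.3, 3.6]
grip_width: -0.0
```

Run:
```python
from h import *
rep()
```

```text
t 7.075 p [ 0.4776 -0.0037  0.1807] q [-0.1327  0.4681  1.8403 -0.0003  0.8356  0.9359] grip -0.0
tool x [-0.0023  0.0001 -1.    ] y [ 0.4815 -0.8765 -0.0012] z [-0.8765 -0.4815  0.002 ] zang -151.21783346630727
rad 0.05596515196726269 ang -150.92564783518628 F tool [-3.605  -2.6427  4.1885] Mz [-0.0703  0.7463  0.0432]
off y 0.0002855321310086048 z 0.055964310992859805
```

>>> jog_arm(
  steps=[
    [[0, 0.0082, -0.0014, -0.15, 0, 0], [0, 0.0082, -0.0007, -0.15, 0, 0], [0, 0.0082, -0.0007, -0.15, 0, 0], [0, 0.0082, -0.0006, -0.15, 0, 0], [0, 0.0082, -0.0006, -0.15, 0, 0]],
  ],
)

```text
clock: 7.7
tool_pos: [0.5099, -0.0294, 0.1808]
tcp_rot: [-0.414, -0.572, -0.414, 0.574]
contact_force: [-4.6, -2.6, 1.5]
grip_width: -0.0002
```

Run:
```python
from h import *
rep()
```

```text
t 7.7 p [ 0.5099 -0.0294  0.1808] q [-0.1741  0.5021  1.7618 -0.0012  0.879   0.1452] grip -0.0002
tool x [-0.0014 -0.0007 -1.    ] y [ 0.9497 -0.3131 -0.0011] z [-0.3131 -0.9497  0.0011] zang -108.24906474372354
rad 0.05547115729773608 ang -107.4248058636894 F tool [-1.5412 -3.5531  3.9115] Mz [-0.4645  0.5364  0.0398]
off y 0.0007980501119162209 z 0.055465382972713285
```

>>> jog_arm(
  steps=[
    [[0, 0.0082, -0.0017, -0.15, 0, 0], [0, 0.0082, -0.0007, -0.15, 0, 0], [0, 0.0082, -0.0007, -0.15, 0, 0], [0, 0.0082, -0.0006, -0.15, 0, 0], [0, 0.0082, -0.0006, -0.15, 0, 0]],
  ],
)

```text
clock: 8.32
tool_pos: [0.5512, -0.0259, 0.1809]
tcp_rot: [0.596, 0.381, 0.595, -0.382]
contact_force: [-0.4, -1.5, -0.1]
grip_width: 0.0001
```

Run:
```python
from h import *
rep()
```

```text
t 8.325 p [ 0.5512 -0.0259  0.1809] q [-0.1548  0.5452  1.6622 -0.0009  0.9339 -0.5856] grip 0.0001
tool x [ 0.0002 -0.0007 -1.    ] y [ 0.9084  0.4181 -0.0001] z [ 0.4181 -0.9084  0.0008] zang -65.28584101706107
rad 0.0552243741011481 ang -63.43700902443484 F tool [ 0.134  -0.9356  1.1744] Mz [-0.145   0.0562  0.0033]
off y 0.001781686996395207 z 0.05519560929035057
```

>>> jog_arm(
  steps=[
    [[0, 0, -0.0014, 0, 0, 0], [0, 0.0081, -0.0009, -0.15, 0, 0], [0, 0.0081, -0.0009, -0.15, 0, 0], [0, 0.0081, -0.0009, -0.15, 0, 0], [0, 0.0081, -0.0009, -0.15, 0, 0]],
  ],
)

```text
clock: 8.95
tool_pos: [0.5748, -0.0026, 0.1811]
tcp_rot: [0.683, 0.189, 0.68, -0.189]
contact_force: [5.4, -6.8, -6.3]
grip_width: 0.0
```

```bash
sed -i 's/^C=.*/C=np.array([.5260,.0238])/' h.py;python3 - <<'E'
from h import *
rep()
cv2.imwrite("pics/s3.png",cv2.convertScaleAbs(cv2.resize(bot.camera("side")[130:280,220:400],None,fx=4,fy=4,interpolation=cv2.INTER_CUBIC),alpha=2))
E
```

```text
t 8.95 p [ 0.5748 -0.0026  0.1811] q [-0.108   0.5692  1.6063 -0.0012  0.9628 -1.1364] grip 0.0
tool x [ 0.0032 -0.0013 -1.    ] y [0.5156 0.8568 0.0005] z [ 0.8568 -0.5156  0.0034] zang -31.036002441757205
rad 0.05547847473518292 ang -28.420276389261204 F tool [ 6.3245 -3.0252  8.1459] Mz [-1.0449 -1.174   0.0746]
off y 0.002531784538713496 z 0.05542035179657545
```

View pics/s3.png

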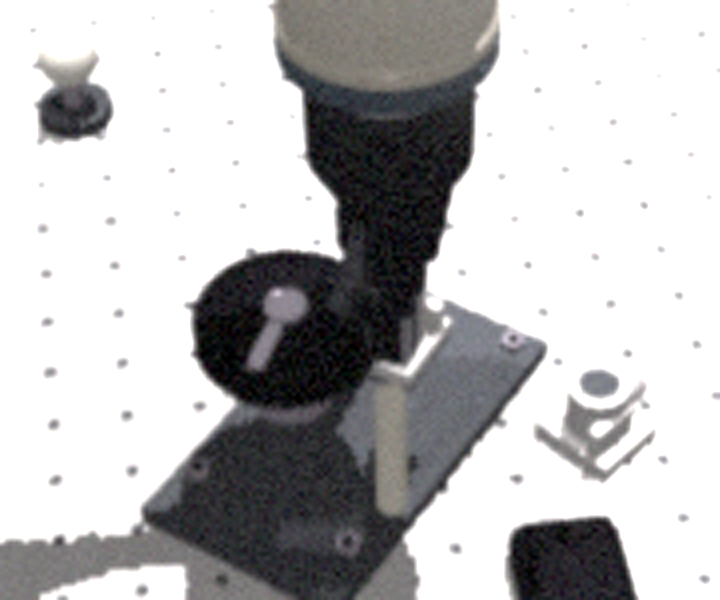

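>>> jog_arm(
  steps=[
    [[0, 0.0081, -0.0009, -0.15, 0, 0], [0, 0.0081, -0.0009, -0.15, 0, 0], [0, 0.0081, -0.0009, -0.15, 0, 0], [0, 0.0081, -0.0009, -0.15, 0, 0], [0, 0.0081, -0.0009, -0.15, 0, 0]],
  ],
)

```text
clock: 9.62
tool_pos: [0.5799, 0.0377, 0.1811]
tcp_rot: [0.704, -0.074, 0.702, 0.073]
contact_force: [7.4, -0.3, -6.6]
grip_width: 0.0004
```

Run:
```python
from h import *
rep()
```

```text
t 9.625 p [0.5799 0.0377 0.1811] q [-0.0378  0.5762  1.5904 -0.      0.9716 -1.817 ] grip 0.0004
tool x [ 0.0034 -0.0001 -1.    ] y [-0.2069  0.9784 -0.0009] z [0.9784 0.2069 0.0033] zang 11.942460322958327
rad 0.05567684586171755 ang 14.490996847363139 F tool [ 6.5804 -1.7936  7.1553] Mz [-0.0162 -1.2923 -0.0172]
off y 0.0024758655387956477 z 0.0556214696338843
```

>>> jog_arm(
  steps=[
    [[0, 0.0081, -0.0009, -0.15, 0, 0], [0, 0.0081, -0.0009, -0.15, 0, 0], [0, 0.0081, -0.0009, -0.15, 0, 0], [0, 0.0081, -0.0009, -0.15, 0, 0], [0, 0.0081, -0.0009, -0.15, 0, 0]],
  ],
)

```text
clock: 10.25
tool_pos: [0.5563, 0.0707, 0.1811]
tcp_rot: [0.629, -0.326, 0.626, 0.326]
contact_force: [6.1, 5.5, -3.7]
grip_width: -0.0
```

Run:
```python
from h import *
rep()
```

```text
t 10.25 p [0.5563 0.0707 0.1811] q [ 0.0196  0.5539  1.6414  0.001   0.9434 -2.5102] grip -0.0
tool x [ 0.0029  0.0009 -1.    ] y [-0.8183  0.5748 -0.0019] z [0.5748 0.8183 0.0024] zang 54.91294501106271
rad 0.05589269646381033 ang 57.135515661616246 F tool [ 3.7411 -1.7953  7.9558] Mz [ 0.7894 -1.011  -0.0201]
off y 0.002167842771884119 z 0.05585049033195143
```

>>> jog_arm(
  steps=[
    [[0, 0.0081, -0.0009, -0.15, 0, 0], [0, 0.0081, -0.0009, -0.15, 0, 0], [0, 0, 0.025, 0, 0, 0], [0, 0, 0.005, 0, 0, 0]],
  ],
)

```text
clock: 10.75
tool_pos: [0.55, 0.1062, 0.1809]
tcp_rot: [0.572, -0.415, 0.572, 0.415]
contact_force: [-0.7, 0.3, -0.8]
grip_width: 0.0001
```

Run:
```python
from h import *
rep()
im=bot.camera("side");cv2.imwrite("pics/s4raw.png",im)
cv2.imwrite("pics/s4.png",cv2.convertScaleAbs(cv2.resize(im[170:310,240:400],None,fx=4,fy=4,interpolation=cv2.INTER_CUBIC),alpha=2))
```

```text
t 10.75 p [0.55   0.1062 0.1809] q [ 0.0841  0.554   1.6416  0.0001  0.9453 -2.7423] grip 0.0001
tool x [ 0.0006  0.0001 -1.    ] y [-0.9507  0.3101 -0.0005] z [0.3101 0.9507 0.0003] zang 71.93561128175028
rad 0.08582591357896341 ang 73.77703254368186 F tool [0.8355 0.7185 0.0508] Mz [-0.0318 -0.0249  0.0102]
off y 0.0027578871245249083 z 0.08578158772527036
```

View pics/s4.png

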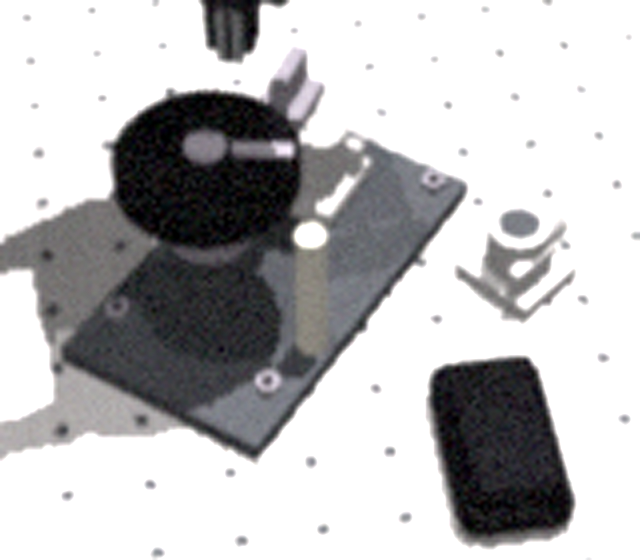

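Run:
```python
from h import *
h=onz("side",sz(206,145),.126);r=onz("side",sz(294,149),.125);p=onz("side",sz(311,235),.095)
A=lambda v:np.degrees(np.arctan2(v[1],v[0]))
r0=onz("side",sz(278,107),.125)
print(h,r,np.linalg.norm((r-h)[:2]),A(r-h),A(r0-h),A(p-h))
```

```text
[0.5263 0.0229 0.126 ] [0.5682 0.014  0.125 ] 0.04283976515189315 -12.02245816843527 29.34513196443283 -40.78312506548334
```

>>> jog_arm(
  steps=[
    [[0, 0, 0, 0.18, 0, 0], [0, 0, 0, 0.18, 0, 0], [0, 0, 0, 0.18, 0, 0], [0, 0, 0, 0.18, 0, 0], [0, 0, 0, 0.18, 0, 0]],
  ],
)

```text
clock: 11.42
tool_pos: [0.5494, 0.1045, 0.1808]
tcp_rot: [0.696, -0.123, 0.696, 0.123]
contact_force: [-0.4, 0.5, 0.1]
grip_width: 0.0001
```

>>> jog_arm(
  steps=[
    [[0, 0, 0, 0.18, 0, 0], [0, 0, 0, 0.18, 0, 0], [0, 0, 0, 0.18, 0, 0], [0, 0, 0, 0.18, 0, 0], [0, 0, 0, 0.18, 0, 0]],
  ],
)

```text
clock: 12.05
tool_pos: [0.5494, 0.1045, 0.1808]
tcp_rot: [0.68, 0.192, 0.681, -0.192]
contact_force: [-1.0, -0.6, 0.6]
grip_width: 0.0001
```

>>> jog_arm(
  steps=[
    [[0, 0, 0, 0.18, 0, 0], [0, 0, 0, 0.18, 0, 0], [0, 0, 0, 0.18, 0, 0], [0, 0, 0, 0.18, 0, 0], [0, 0, 0, 0.18, 0, 0]],
  ],
)

```text
clock: 12.68
tool_pos: [0.5494, 0.1045, 0.1808]
tcp_rot: [0.529, 0.469, 0.529, -0.469]
contact_force: [-0.3, -0.4, -0.7]
grip_width: 0.0003
```

>>> jog_arm(
  steps=[
    [[0, 0, 0, 0.18, 0, 0], [0, 0, 0, 0.18, 0, 0], [0, 0, 0, 0.18, 0, 0], [0, 0, 0, 0.18, 0, 0], [0, 0, 0, 0.18, 0, 0]],
  ],
)

```text
clock: 13.3
tool_pos: [0.5494, 0.1045, 0.1808]
tcp_rot: [-0.273, -0.652, -0.272, 0.653]
contact_force: [0.4, 0.8, -0.2]
grip_width: 0.0
```

>>> jog_arm(
  steps=[
    [[0, 0, 0, 0.18, 0, 0], [0, 0, 0, 0.18, 0, 0], [0, 0, 0, 0.18, 0, 0], [0, 0, 0, 0.18, 0, 0], [0, 0, 0, 0.18, 0, 0]],
  ],
)

```text
clock: 13.92
tool_pos: [0.5494, 0.1045, 0.1808]
tcp_rot: [0.038, -0.706, 0.039, 0.706]
contact_force: [-0.7, -0.6, 0.3]
grip_width: -0.0005
```

>>> jog_arm(
  steps=[
    [[0, 0, 0, 0.18, 0, 0], [0, 0, 0, 0.18, 0, 0], [0, 0, 0, 0.18, 0, 0], [0, 0, 0, 0.18, 0, 0], [0, 0, 0, 0.18, 0, 0]],
  ],
)

```text
clock: 14.55
tool_pos: [0.5494, 0.1045, 0.1808]
tcp_rot: [0.342, -0.619, 0.342, 0.619]
contact_force: [-0.0, 0.1, 0.6]
grip_width: 0.0
```

Run:
```python
from h import *
rep()
```

```text
t 14.55 p [0.5494 0.1045 0.1808] q [ 0.0813  0.5535  1.6433 -0.0002  0.9451  2.6609] grip 0.0
tool x [-0.0002 -0.0002 -1.    ] y [-0.8462 -0.5329  0.0003] z [-0.5329  0.8462 -0.    ] zang 122.20274518460084
rad 0.08405274014250333 ang 73.81547104320356 F tool [-0.6067 -0.0184  0.1011] Mz [-0.062   0.0195 -0.0363]
off y -0.06284207979688165 z 0.055818776524220376
```

>>> jog_arm(
  steps=[
    [[0, 0, 0, 0.18, 0, 0], [0, 0, 0, 0.07, 0, 0], [0, 0.047, -0.001, 0, 0, 0], [0, 0, 0, 0, 0, 0]],
  ],
)

```text
clock: 15.05
tool_pos: [0.5021, 0.0883, 0.1806]
tcp_rot: [0.414, -0.572, 0.415, 0.574]
contact_force: [-0.3, -0.1, 0.7]
grip_width: -0.0
```

Run:
```python
from h import *
rep()
```

```text
t 15.05 p [0.5021 0.0883 0.1806] q [ 0.0569  0.502   1.7628 -0.0003  0.8806  2.8809] grip -0.0
tool x [-0.0037 -0.0004 -1.    ] y [-0.9499 -0.3125  0.0036] z [-0.3125  0.9499  0.0008] zang 108.21042306672608
rad 0.06875613111275673 ang 110.36834869443793 F tool [-0.7314  0.3147 -0.049 ] Mz [-0.0044 -0.0023  0.0027]
off y 0.002588738779696096 z 0.06870735231442376
```

>>> jog_arm(
  steps=[
    [[0, -0.0022, -0.0105, 0, 0, 0], [0, 0, -0.0037, 0, 0, 0], [0, 0, 0, 0, 0, 0]],
  ],
)

```text
clock: 15.42
tool_pos: [0.5122, 0.0778, 0.181]
tcp_rot: [0.415, -0.572, 0.414, 0.574]
contact_force: [-5.7, 23.9, 9.3]
grip_width: -0.0003
```

Run:
```python
from h import *
rep()
```

```text
t 15.425 p [0.5122 0.0778 0.181 ] q [0.0337 0.509  1.7446 0.0042 0.8884 2.854 ] grip -0.0003
tool x [-0.0005  0.0033 -1.    ] y [-0.9497 -0.3133 -0.0006] z [-0.3133  0.9497  0.0032] zang 108.25699841303341
rad 0.05568405400114029 ang 104.33010757376077 F tool [-9.1909 -2.1143 24.5438] Mz [ 3.798   1.0431 -0.084 ]
off y -0.003813336881875549 z 0.05555302937785176
```

>>> jog_arm(
  steps=[
    [[0, 0, 0.0014, 0, 0, 0], [0, 0.0082, 0, -0.15, 0, 0], [0, 0.0082, 0, -0.15, 0, 0], [0, 0.0082, 0, -0.15, 0, 0], [0, 0.0082, 0, -0.15, 0, 0]],
  ],
)

```text
clock: 16.05
tool_pos: [0.484, 0.061, 0.1809]
tcp_rot: [0.225, -0.67, 0.224, 0.671]
contact_force: [-2.9, 5.6, 4.6]
grip_width: -0.0
```

Run:
```python
from h import *
rep()
```

```text
t 16.05 p [0.484  0.061  0.1809] q [0.0025 0.4777 1.8171 0.001  0.8471 2.2188] grip -0.0
tool x [-0.0004  0.0007 -1.    ] y [-0.6021 -0.7984 -0.0003] z [-0.7984  0.6021  0.0007] zang 142.97905035011036
rad 0.0561136443655122 ang 138.45050478318225 F tool [-4.5906 -2.7276  5.6499] Mz [ 0.8673  0.5978 -0.013 ]
off y -0.004430481354778408 z 0.05593844865066193
```

>>> jog_arm(
  steps=[
    [[0, 0.0082, -0.0003, -0.15, 0, 0], [0, 0.0082, 0, -0.15, 0, 0], [0, 0.0082, 0, -0.15, 0, 0], [0, 0.0082, 0, -0.15, 0, 0], [0, 0.0082, 0, -0.15, 0, 0]],
  ],
)

```text
clock: 16.68
tool_pos: [0.4701, 0.0227, 0.1807]
tcp_rot: [-0.037, -0.706, -0.037, 0.707]
contact_force: [-5.2, 1.4, 3.7]
grip_width: 0.0001
```

Run:
```python
from h import *
rep()
```

```text
t 16.675 p [0.4701 0.0227 0.1807] q [-0.0788  0.4609  1.8571  0.0001  0.8253  1.388 ] grip 0.0001
tool x [-0.0017  0.0002 -1.    ] y [ 0.1038 -0.9946 -0.0004] z [-0.9946 -0.1038  0.0017] zang -174.0440315967584
rad 0.05594283180009298 ang -178.85500962469015 F tool [-3.7102 -1.901   5.0301] Mz [0.2794 0.8915 0.033 ]
off y -0.004691818654566115 z 0.055745653349724415
```

>>> jog_arm(
  steps=[
    [[0, 0.0082, -0.0005, -0.15, 0, 0], [0, 0.0082, -0.0001, -0.15, 0, 0], [0, 0.0082, -0.0001, -0.15, 0, 0], [0, 0.0082, -0.0001, -0.15, 0, 0], [0, 0.0082, -0.0001, -0.15, 0, 0]],
  ],
)

```text
clock: 17.3
tool_pos: [0.486, -0.0147, 0.1806]
tcp_rot: [-0.293, -0.642, -0.293, 0.645]
contact_force: [-10.5, -8.3, 8.3]
grip_width: -0.0003
```

Run:
```python
from h import *
rep()
```

```text
t 17.3 p [ 0.486  -0.0147  0.1806] q [-0.1524  0.4773  1.8194 -0.0018  0.848   0.5653] grip -0.0003
tool x [-0.0033 -0.0009 -1.    ] y [ 0.754  -0.6568 -0.0019] z [-0.6568 -0.754   0.0028] zang -131.05840345717766
rad 0.055549344499774625 ang -136.09822257433356 F tool [-8.297  -2.5044 13.1746] Mz [-1.3812  1.6735 -0.0133]
off y -0.004879598246678635 z 0.055334368863347694
```

>>> jog_arm(
  steps=[
    [[0, 0.0082, 0.0004, -0.15, 0, 0], [0, 0.0082, 0, -0.15, 0, 0], [0, 0.0082, 0, -0.15, 0, 0], [0, 0.0082, 0, -0.15, 0, 0], [0, 0.0082, 0, -0.15, 0, 0]],
  ],
)

```text
clock: 17.92
tool_pos: [0.5241, -0.0318, 0.1808]
tcp_rot: [0.509, 0.491, 0.508, -0.492]
contact_force: [-2.2, -6.4, -0.1]
grip_width: 0.0004
```

Run:
```python
from h import *
rep()
```

```text
t 17.925 p [ 0.5241 -0.0318  0.1808] q [-0.1736  0.5165  1.7282 -0.0019  0.8963 -0.2054] grip 0.0004
tool x [ 0.0004 -0.0015 -1.    ] y [0.9995 0.033  0.0003] z [ 0.033  -0.9995  0.0015] zang -88.10618579786843
rad 0.05559182536492735 ang -91.97582615940155 F tool [ 0.0823 -2.3887  6.296 ] Mz [-1.0803  0.2967  0.0317]
off y -0.0037517322885087063 z 0.055465019391927745
```

>>> jog_arm(
  steps=[
    [[0, 0.0082, -0.0004, -0.15, 0, 0], [0, 0.0082, -0.0001, -0.15, 0, 0], [0, 0.0082, -0.0001, -0.15, 0, 0], [0, 0.0082, -0.0001, -0.15, 0, 0], [0, 0.0082, -0.0001, -0.15, 0, 0]],
  ],
)

```text
clock: 18.55
tool_pos: [0.5628, -0.0178, 0.1809]
tcp_rot: [0.654, 0.271, 0.652, -0.272]
contact_force: [3.7, -6.4, -3.8]
grip_width: 0.0001
```

Run:
```python
from h import *
rep()
```

```text
t 18.55 p [ 0.5628 -0.0178  0.1809] q [-0.1371  0.5567  1.6354 -0.0013  0.9468 -0.9193] grip 0.0001
tool x [ 0.0024 -0.0014 -1.    ] y [0.7089 0.7053 0.0007] z [ 0.7053 -0.7089  0.0027] zang -45.14272527017714
rad 0.0555461932650195 ang -48.4940193394463 F tool [ 3.8651 -1.8899  7.1298] Mz [-0.966  -0.4819 -0.0292]
off y -0.0032472159394837836 z 0.05545099494092635
```

>>> jog_arm(
  steps=[
    [[0, 0.0082, -0.0003, -0.15, 0, 0], [0, 0.0082, -0.0002, -0.15, 0, 0], [0, 0.0082, -0.0002, -0.15, 0, 0], [0, 0.0082, -0.0002, -0.15, 0, 0], [0, 0.0082, -0.0002, -0.15, 0, 0]],
  ],
)

```text
clock: 19.18
tool_pos: [0.5814, 0.0186, 0.181]
tcp_rot: [0.708, 0.013, 0.706, -0.014]
contact_force: [7.1, -2.7, -5.3]
grip_width: 0.0001
```

Run:
```python
from h import *
rep()
im=bot.camera("side")
cv2.imwrite("pics/s5.png",cv2.convertScaleAbs(cv2.resize(im[170:310,240:400],None,fx=4,fy=4,interpolation=cv2.INTER_CUBIC),alpha=2))
```

```text
t 19.175 p [0.5814 0.0186 0.181 ] q [-0.0704  0.5766  1.5894 -0.0006  0.9715 -1.6029] grip 0.0001
tool x [ 0.004  -0.0008 -1.    ] y [ 0.0379  0.9993 -0.0006] z [ 0.9993 -0.0379  0.0041] zang -2.1726684627005817
rad 0.055611374193121926 ang -5.32453592906685 F tool [ 5.3798 -2.4699  7.1702] Mz [-0.383  -1.2579  0.0141]
off y -0.003057526330055706 z 0.055526791753878056
```

View pics/s5.png

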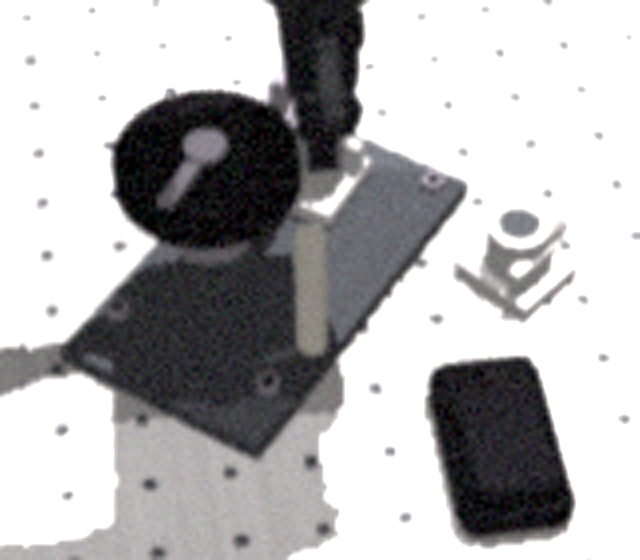

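Run:
```python
from h import *
h=onz("side",sz(206,145),.126);r=onz("side",sz(164,204),.125)
A=lambda v:np.degrees(np.arctan2(v[1],v[0]))
print(r,np.linalg.norm((r-h)[:2]),A(r-h))
```

```text
[ 0.5021 -0.0121  0.125 ] 0.04263007551149953 -124.66156234885848
```

>>> jog_arm(
  steps=[
    [[0, 0.0082, -0.0003, -0.15, 0, 0], [0, 0.0082, -0.0003, -0.15, 0, 0], [0, 0.0082, -0.0003, -0.15, 0, 0], [0, 0.0082, -0.0003, -0.15, 0, 0], [0, 0.0082, -0.0003, -0.15, 0, 0]],
  ],
)

```text
clock: 19.85
tool_pos: [0.57, 0.0579, 0.1811]
tcp_rot: [0.664, -0.247, 0.661, 0.246]
contact_force: [9.8, 5.3, -8.8]
grip_width: 0.0001
```

Run:
```python
from h import *
rep()
```

```text
t 19.85 p [0.57   0.0579 0.1811] q [-0.0033  0.5666  1.6123  0.0009  0.9578 -2.2867] grip 0.0001
tool x [ 0.005   0.0007 -1.    ] y [-0.6534  0.757  -0.0027] z [0.757  0.6534 0.0042] zang 40.79866567913038
rad 0.05567211709828702 ang 37.818672013023075 F tool [ 8.9024 -2.3336 10.8555] Mz [ 0.9606 -1.7143 -0.0107]
off y -0.0028935991793999014 z 0.05559633435124656
```

>>> jog_arm(
  steps=[
    [[0, 0.0082, -0.0002, -0.15, 0, 0], [0, 0.0082, -0.0003, -0.15, 0, 0], [0, 0.0082, -0.0003, -0.15, 0, 0], [0, 0.0082, -0.0003, -0.15, 0, 0], [0, 0.0045, -0.0002, -0.08, 0, 0]],
  ],
)

```text
clock: 20.48
tool_pos: [0.5379, 0.0782, 0.181]
tcp_rot: [0.544, -0.453, 0.542, 0.453]
contact_force: [6.3, 18.0, -4.9]
grip_width: -0.0003
```

Run:
```python
from h import *
rep()
im=bot.camera("side")
cv2.imwrite("pics/s6.png",cv2.convertScaleAbs(cv2.resize(im[170:310,240:400],None,fx=4,fy=4,interpolation=cv2.INTER_CUBIC),alpha=2))
```

```text
t 20.475 p [0.5379 0.0782 0.181 ] q [ 0.0334  0.5351  1.6845  0.0028  0.9187 -2.9299] grip -0.0003
tool x [ 0.0031  0.0023 -1.    ] y [-0.9839  0.179  -0.0027] z [0.1789 0.9839 0.0029] zang 79.6913832942333
rad 0.05570655669848508 ang 77.64494016509319 F tool [ 4.9506 -2.9767 18.8197] Mz [ 3.0585 -0.9595 -0.0028]
off y -0.0019888227486163524 z 0.055670798699279614
```

View pics/s6.png

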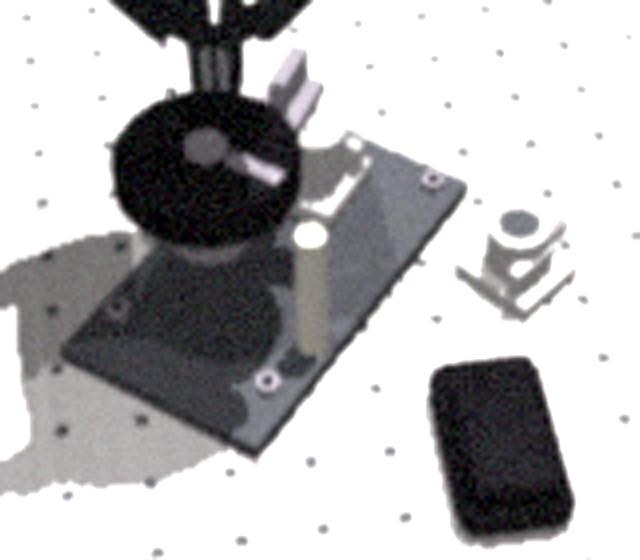

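Run:
```python
from h import *
h=onz("side",sz(206,145),.126);A=lambda v:np.degrees(np.arctan2(v[1],v[0]))
for q in((284,177),(281,172),(286,180)):
  r=onz("side",sz(*q),.125);print(r,np.linalg.norm((r-h)[:2]),A(r-h))
```

```text
[ 0.5606 -0.004   0.125 ] 0.04361745992411279 -38.127747673828196
[ 0.5597 -0.0004  0.125 ] 0.04074953022167345 -34.9876549370255
[ 0.5613 -0.0062  0.125 ] 0.045470183831714535 -39.75132777688295
```

>>> jog_arm(
  steps=[
    [[0, 0, 0.012, 0, 0, 0], [0, 0, 0.02, 0, 0, 0], [-0.06, 0, 0, 0, 0, 0], [0, 0, 0, 0.18, 0, 0], [0, 0, 0, 0.18, 0, 0]],
  ],
)

```text
clock: 21.15
tool_pos: [0.5427, 0.1095, 0.2417]
tcp_rot: [0.617, -0.346, 0.616, 0.346]
contact_force: [-0.8, -0.1, -0.8]
grip_width: 0.0001
```

>>> jog_arm(
  steps=[
    [[0, 0, 0, 0.18, 0, 0], [0, 0, 0, 0.18, 0, 0], [0, 0, 0, 0.18, 0, 0], [0, 0, 0, 0.18, 0, 0], [0, 0, 0, 0.18, 0, 0]],
  ],
)

```text
clock: 21.78
tool_pos: [0.5424, 0.1094, 0.2409]
tcp_rot: [0.706, -0.043, 0.706, 0.043]
contact_force: [0.4, 0.4, -0.8]
grip_width: -0.0
```

>>> jog_arm(
  steps=[
    [[0, 0, 0, 0.18, 0, 0], [0, 0, 0, 0.18, 0, 0], [0, 0, 0, 0.18, 0, 0], [0, 0, 0, 0.18, 0, 0], [0, 0, 0, 0.18, 0, 0]],
  ],
)

```text
clock: 22.4
tool_pos: [0.5424, 0.1094, 0.2409]
tcp_rot: [0.654, 0.268, 0.654, -0.268]
contact_force: [0.2, -0.4, 0.6]
grip_width: 0.0003
```

>>> jog_arm(
  steps=[
    [[0, 0, 0, 0.18, 0, 0], [0, 0, 0, 0.18, 0, 0], [0, 0, 0, 0.18, 0, 0], [0, 0, 0, 0.18, 0, 0], [0, 0, 0, 0.18, 0, 0]],
  ],
)

```text
clock: 23.02
tool_pos: [0.5424, 0.1094, 0.2409]
tcp_rot: [0.473, 0.526, 0.472, -0.526]
contact_force: [0.1, -0.8, -1.5]
grip_width: -0.0001
```

>>> jog_arm(
  steps=[
    [[0, 0, 0, 0.18, 0, 0], [0, 0, 0, 0.18, 0, 0], [0, 0, 0, 0.18, 0, 0], [0, 0, 0, 0.18, 0, 0], [0, 0, 0, 0.12, 0, 0]],
  ],
)

```text
clock: 23.65
tool_pos: [0.5424, 0.1094, 0.2409]
tcp_rot: [0.217, 0.673, 0.217, -0.673]
contact_force: [-0.4, 0.0, 0.2]
grip_width: -0.0003
```

Run:
```python
from h import *
rep()
im=bot.camera("side")
cv2.imwrite("pics/s7.png",cv2.convertScaleAbs(cv2.resize(im[170:310,240:400],None,fx=4,fy=4,interpolation=cv2.INTER_CUBIC),alpha=2))
```

```text
t 23.65 p [0.5424 0.1094 0.2409] q [ 0.0912  0.4653  1.6004 -0.0001  1.0756  1.0374] grip -0.0003
tool x [ 0.0003 -0.0001 -1.    ] y [ 0.5848 -0.8111  0.0002] z [-0.8111 -0.5848 -0.0002] zang -144.20840725740317
rad 0.08719624117208252 ang 79.14973993135507 F tool [-0.2152 -0.2394  0.2804] Mz [ 0.0148  0.0029 -0.0302]
off y -0.05986515451766422 z -0.06339832598557381
```

View pics/s7.png

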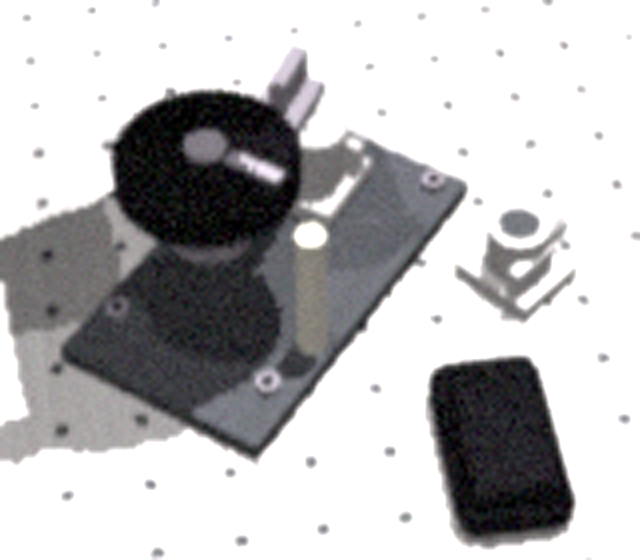

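>>> jog_arm(
  steps=[
    [[0, 0.03, -0.018, 0, 0, 0], [0, 0.03, -0.018, 0, 0, 0], [0, 0, 0, 0, 0, 0], [0.05, 0, 0, 0, 0, 0], [0, 0, 0, 0, 0, 0]],
  ],
)

```text
clock: 24.32
tool_pos: [0.6041, 0.0819, 0.1883]
tcp_rot: [-0.219, -0.67, -0.22, 0.674]
contact_force: [0.0, 0.1, -0.2]
grip_width: -0.0004
```

Run:
```python
from h import *
rep()
im=bot.camera("side")
cv2.imwrite("pics/s8.png",cv2.convertScaleAbs(cv2.resize(im[130:280,220:400],None,fx=4,fy=4,interpolation=cv2.INTER_CUBIC),alpha=2))
```

```text
t 24.325 p [0.6041 0.0819 0.1883] q [0.0368 0.602  1.5041 0.     1.0419 0.9765] grip -0.0004
tool x [-0.0065 -0.0002 -1.    ] y [ 0.59   -0.8074 -0.0036] z [-0.8074 -0.59    0.0054] zang -143.84009191271744
rad 0.09736614235354642 ang 36.63356899441035 F tool [ 0.15   -0.0682 -0.0765] Mz [ 0.0205  0.0099 -0.0095]
off y -0.0008068053295806552 z -0.09736141302459103
```

View pics/s8.png

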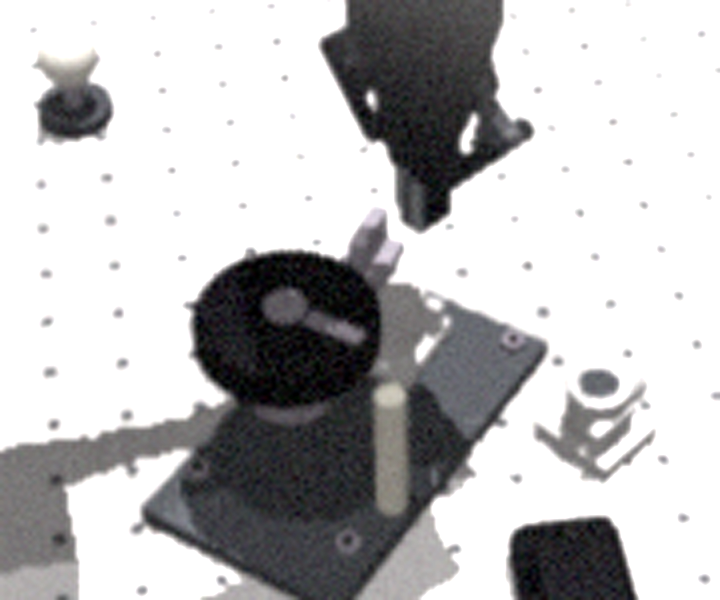

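>>> jog_arm(
  steps=[
    [[0.034, 0, -0.002, 0, 0, 0], [0, 0, 0, 0, 0, 0], [0, -0.0148, 0.0011, -0.15, 0, 0], [0, -0.0148, 0.0011, -0.15, 0, 0], [0, -0.0148, 0.0011, -0.15, 0, 0]],
  ],
)

```text
clock: 25.0
tool_pos: [0.5754, 0.1121, 0.1594]
tcp_rot: [0.366, 0.607, 0.365, -0.605]
contact_force: [2.5, -0.0, -0.8]
grip_width: 0.0001
```

Run:
```python
from h import *
rep()
```

```text
t 25.0 p [0.5754 0.1121 0.1594] q [ 0.0906  0.6119  1.594  -0.0001  0.9325  0.5762] grip 0.0001
tool x [ 0.0032  0.0002 -1.    ] y [ 0.8844 -0.4667  0.0028] z [-0.4667 -0.8844 -0.0017] zang -117.82120522486439
rad 0.10116283057045103 ang 60.76760974259353 F tool [ 0.7806  2.2479 -1.1719] Mz [-0.0494 -0.3635 -0.0095]
off y 0.0024908936354817654 z -0.10113200684568036
```

>>> jog_arm(
  steps=[
    [[0.003, -0.0148, 0.0015, -0.15, 0, 0], [0, -0.0148, 0.0013, -0.15, 0, 0], [0, -0.0148, 0.0013, -0.15, 0, 0], [0, -0.0148, 0.0011, -0.15, 0, 0], [0, -0.0148, 0.0011, -0.15, 0, 0]],
  ],
)

```text
clock: 25.62
tool_pos: [0.503, 0.1198, 0.1563]
tcp_rot: [0.562, 0.431, 0.561, -0.429]
contact_force: [1.0, 2.6, 1.1]
grip_width: -0.0001
```

Run:
```python
from h import *
rep()
im=bot.camera("side")
cv2.imwrite("pics/s9.png",cv2.convertScaleAbs(cv2.resize(im[130:280,220:400],None,fx=4,fy=4,interpolation=cv2.INTER_CUBIC),alpha=2))
```

```text
t 25.625 p [0.503  0.1198 0.1563] q [ 0.1182  0.5467  1.7696  0.0004  0.8216 -0.1466] grip -0.0001
tool x [ 0.0036  0.0007 -1.    ] y [0.9652 0.2615 0.0037] z [ 0.2615 -0.9652  0.0002] zang -74.84352674147475
rad 0.09874074172541006 ang 103.44118425153451 F tool [-1.1129  1.6712 -2.1994] Mz [ 0.3686 -0.1632  0.0081]
off y 0.0029556713706731137 z -0.09869649394514057
```

View pics/s9.png

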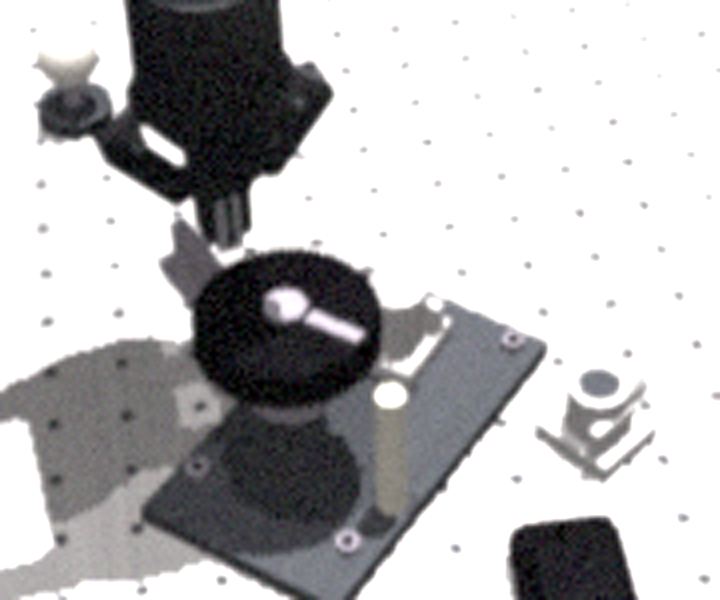

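>>> jog_arm(
  steps=[
    [[0, -0.0148, 0.0013, -0.15, 0, 0], [0, -0.0148, 0.0013, -0.15, 0, 0], [0, -0.006, 0.0003, -0.06, 0, 0]],
  ],
)

```text
clock: 26.05
tool_pos: [0.4708, 0.1038, 0.1557]
tcp_rot: [0.629, 0.324, 0.628, -0.323]
contact_force: [0.4, 2.6, 0.7]
grip_width: -0.0001
```

Run:
```python
from h import *
rep()
```

```text
t 26.05 p [0.4708 0.1038 0.1557] q [ 0.0929  0.5151  1.854   0.0002  0.7703 -0.5272] grip -0.0001
tool x [ 0.0022  0.0003 -1.    ] y [0.8139 0.581  0.002 ] z [ 0.581  -0.8139  0.001 ] zang -54.47587077121943
rad 0.0971573566653603 ang 124.60907687981761 F tool [-0.6556  1.8606 -1.9145] Mz [ 0.4368 -0.0087 -0.0505]
off y 0.001551791751885051 z -0.09714491723914002
```

>>> jog_arm(
  steps=[
    [[0, -0.004, 0, 0, 0, 0], [0, -0.003, 0, 0, 0, 0]],
  ],
)

```text
clock: 26.3
tool_pos: [0.4663, 0.0999, 0.1551]
tcp_rot: [0.629, 0.326, 0.627, -0.324]
contact_force: [9.7, 11.3, 6.9]
grip_width: -0.0
```

Run:
```python
from h import *
rep()
```

```text
t 26.3 p [0.4663 0.0999 0.1551] q [ 0.0856  0.5109  1.8683  0.0005  0.7582 -0.531 ] grip -0.0
tool x [ 0.0041  0.0007 -1.    ] y [0.816  0.578  0.0037] z [ 0.578  -0.816   0.0018] zang -54.68831478029593
rad 0.09675078699755112 ang 128.11856435348878 F tool [-6.8352 14.5295 -3.6189] Mz [ 1.7649 -1.5676  0.0004]
off y -0.004737178548703591 z -0.09663455529368342
```

Reached the stop (force rose to 14 N). Back off, lift, and check.

>>> jog_arm(
  steps=[
    [[0, 0.006, 0, 0, 0, 0], [0, 0.014, 0, 0, 0, 0], [-0.06, 0, 0, 0, 0, 0], [-0.06, 0, -0.06, 0, 0, 0], [0, 0, -0.06, 0, 0, 0]],
  ],
)

```text
clock: 26.92
tool_pos: [0.4221, 0.1975, 0.2611]
tcp_rot: [0.63, 0.326, 0.627, -0.323]
contact_force: [1.2, -0.0, -0.4]
grip_width: -0.0002
```

>>> jog_arm(
  steps=[
    [[0, 0, -0.06, 0, 0, 0], [0, 0, -0.06, 0, 0, 0], [0, 0, 0, 0, 0, 0]],
  ],
)

```text
clock: 27.3
tool_pos: [0.3487, 0.297, 0.2582]
tcp_rot: [0.629, 0.322, 0.63, -0.323]
contact_force: [0.1, -0.8, 0.8]
grip_width: 0.0003
```

Run:
```python
from h import *
rep()
im=bot.camera("side");cv2.imwrite("pics/s10r.png",im)
cv2.imwrite("pics/s10.png",cv2.convertScaleAbs(cv2.resize(im[120:310,220:400],None,fx=3,fy=3,interpolation=cv2.INTER_CUBIC),alpha=2))
im=bot.camera("top")
cv2.imwrite("pics/t10.png",cv2.convertScaleAbs(cv2.resize(im[140:260,260:400],None,fx=5,fy=5,interpolation=cv2.INTER_CUBIC),alpha=2))
```

```text
t 27.3 p [0.3487 0.297  0.2582] q [ 0.5748  0.3217  1.8009  0.0005  1.0195 -0.0491] grip 0.0003
tool x [-0.0007  0.0001 -1.    ] y [ 0.8118  0.584  -0.0005] z [ 0.584  -0.8118 -0.0005] zang -54.26932158912373
rad 0.3257052134047112 ang 122.98870280972619 F tool [-0.8422 -0.4178  0.7123] Mz [-0.065   0.0146  0.0264]
off y 0.01558123574735465 z -0.32533227819502764
```

View pics/s10.png

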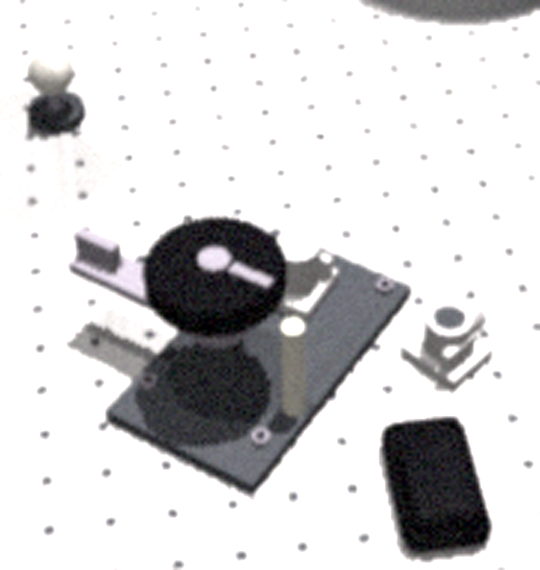

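View pics/t10.png

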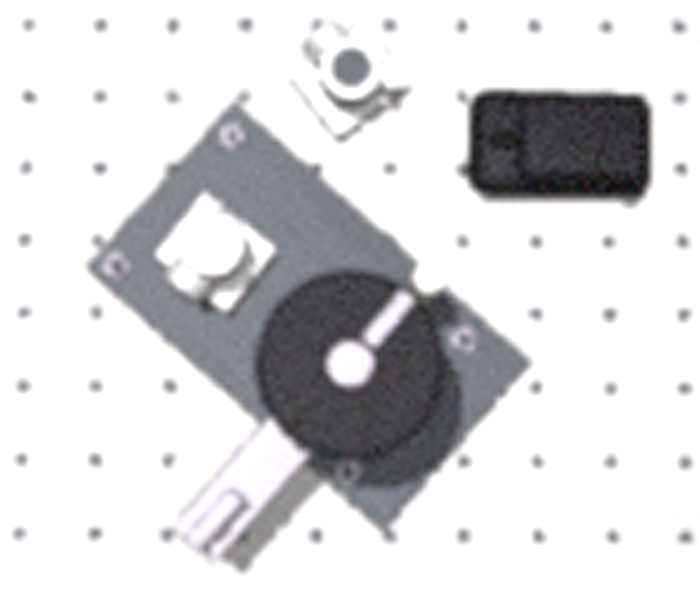

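Run:
```python
from h import *
A=lambda v:np.degrees(np.arctan2(v[1],v[0]))
h=onz("top",tz(351,363),.126)
for n,q,z in(("rib",(406,295),.125),("tab",(222,515),.094),("pin",(433,277),.095)):
  r=onz("top",tz(*q),z);print(n,np.linalg.norm((r-h)[:2]),A(r-h))
a=cv2.imread("pics/side0.png");b=cv2.imread("pics/s10r.png")
d=cv2.absdiff(a,b).max(2)
for n,(x0,y0,x1,y1) in dict(ball=(225,132,252,168),spare=(352,218,386,250),mouse=(344,256,386,306)).items():
  print(n,d[y0:y1,x0:x1].mean(),d[y0:y1,x0:x1].max())
print(bot.job_done())
```

```text
rib 0.041857768717289655 -38.74467348640391
tab 0.0958879644495604 139.59749888936224
pin 0.06049076101796039 -42.884067883828756
ball 8.670781893004115 27
spare 5.909007352941177 14
mouse 7.009047619047619 21
the job is handed in; nothing more can be done
None
```

I turned the locking ring about 655° anticlockwise, so the rib is back at the pointer pin for the second time. Then I pushed the strap's tab round to its stop and handed the job in. It took about 27 s of the 67 s allowed, and no verdict was reported.

**Ring:** I did the turn in two fingertip passes round the rim, with the closed fingers pressing about 5–10 N most of the time. The press peaked at about 24 N as the second pass began. In the last pictures the rib is at about -38.7° and the pin at about -42.9°. That is roughly 4° past the pin, inside the ±23° allowed.

**Strap:** The tab is at about 139.6°, against about 138° expected for the quarter turn. The force rose to 14 N as it met the stop.

**Casting and loose items:**
- The casting looks upright and in its place in the last top view. I judged this by eye and did not measure it.
- The spare casting, mouse and ball stand differ from their start pictures only by noise and lighting, with no shift visible.

The arm was clear of everything, reading about 1 N, when I handed in. The two cameras disagree by about 2–4° on the pin and rib angles, which is well inside the tolerance. No check failed.

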